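# Open the left burr chamber of the twin spice mill

### The arm

A 7-joint arm with a two-finger parallel gripper is mounted at the origin on a cart in front of the work surface, level with it; the furniture and walls round the work are solid. World frame = base frame: x ahead of the robot, y to its left, z up, the work surface at z = 0. Lengths are in m, angles in rad, forces in N, time in s.
With the tool pointing down it reaches from about 0.35 to 0.9 m from the base axis. Payload 7.2 kg.
Tool frame: the origin (TCP) lies between the finger pads; the fingertips stand 14 mm ahead of it and the grasp point (between the pads) lies 5 mm behind it; z points along the fingers, y is the line along which they close (so a half turn about z gives the same grasp; the last joint's range is limited). The gripper opens to 85 mm and grips with 20 to 120 N. Pads are 22 mm wide; open, the fingers measure 114 mm over their backs; the gripper's body (76 mm by 85 mm) begins 54 mm behind the grasp point. The pads swing forward as they close: fully open they stand 13 mm farther back than shut.
Start: joints at [1.064, 0.411, -0.013, 1.596, 0.006, 1.134, -0.082], TCP at [0.266, -0.566, 0.245] pointing down, gripper open.
Joint ranges: [-2.95, 2.95], [-0.29, 1.99], [-1.47, 1.44], [0.14, 2.54], [-1.03, 4.17], [0.13, 1.85], [-2.86, 2.86]. Speed limits (rad/s): [2.39, 2.39, 3.01, 3.01, 3.14, 3.14, 3.14].

### API

Orientations are given as a unit quaternion [w, x, y, z].
In Python, from station import * gives the robot as it stands.
- The arm moves only by the tool move_arm, never from a script. Its argument "moves" is text: rows parted by semicolons, each of 7 numbers parted by spaces: the shift along the world's x, y, z in units of 50 mm (1.0 is 50 mm), then the turn, a rotation vector about the world's x, y, z in rad, then the finger opening in mm, from 0 to 85.4. In form: x y z ax ay az fingers; .... A call has exactly 10 rows; each row shifts and turns the commanded pose from where the row before left it; what a row does not reach is not made up. A row lasts 1/10 s, in which the tool goes at most 50 mm and 8.59 degrees, less where a joint would pass 70% of its speed; a pose out of reach is approached as far as the arm can. A call is refused whole if a number of a shift passes 1 or a number of a turn 0.15, either way. A call with a gripper value outside its range is refused whole. The fingers move at their own pace and stop on an object; "force" is the grip in N (left out, the last holds). Time passes only in rows, so rows that do not move let the fingers close, or fill a call up. It gives the time, the measured TCP pose, the force, the opening and the grip force at its end, in the units of the state.
- read_state(): the state, without advancing time (a new reading comes with each control period).
- read_camera(name): name is "scene" or "top"; returns the picture (420x560x3 uint8, blue, green, red); there is no depth.
- calibration(name): a dict with "intrinsics" (3x3 intrinsics, pixels), "world_to_cam" (4x4, takes a point from world to camera coordinates). Camera axes: x right, y up, looking along -z (the intrinsics and any distortion apply to the point x, -y, -z); pixel columns grow to the right and rows downward; lengths in m; the calibration is good to about 2 mm. A picture is of the moment at which its call begins. calibration takes no time and is no camera call.
- finish_job(): hands the job in; it is judged then, once.
The state is a dict: "time": time; "joint_pos": joint angles; "dq": joint speeds; "joint_torque": joint torques, N m; "tcp_pos": TCP position; "eef_rot": TCP orientation; "contact_force": force on the tool from outside, world axes, zero at the start; "torque": the same for the moment, N m; "gripper_width": finger opening in m; "gripper_force": force on a finger pad.
Only numpy, scipy, OpenCV 4.12 (cv2) and the standard library are available. Lean on these libraries where they do the work, as an engineer would, in place of code of your own. Each camera call takes 0.05 s, during which the arm holds its last target. There are 200 camera calls.

### The job

The left burr of this twin spice mill is due for a brush-out: first press both filling hatches down until their catches hold them shut, so that no peppercorns run into the open chamber. Then unscrew the burr cap on the left as you face the mill and lift it out; the two burrs turn opposite ways, so one cap has a normal thread and the other a reversed one, and nobody remembers which: try it gently both ways and feel which way it gives. Finish while still holding the cap in the gripper, upright, about a hand's breadth above its chamber, with the right cap left screwed on and the other things left where they are.

Things in the scene. Friction and masses are not known exactly. Their poses are not given: they have to be found in the camera images.
- mill: Twin spice mill, fixed, brushed metal, 148 x 246 mm, on a black plinth; drawers and dial in front. Origin: under it on the worktop, 79 mm behind its front face; x to its back, y to its left, z up. Front deck 85 mm high with two round heads; behind them, from x = 0, the hopper, 100 mm high (104 mm over the shut hatches), with two chutes side by side, a hatch on each.
- hatch_left (a joint): Left filling hatch: metal flap 60 mm deep, 112 mm wide, 4 mm thick, hinged at its rear edge along the mill's y (at mill x +64, y +60.5, z 102 mm). 0 = shut flat, grows as the front edge rises; starts at 0.45 to 0.72 rad. A light spring (1 to 2 N) opens it; over the last 8 mm a catch resists with 6 to 9 N at the press point, then holds it below 0.03 rad. Released earlier, it springs open.
- hatch_right (a joint): Right filling hatch, the same, at mill y = -60.5 mm.
- hatch_left_press (a point): Where to press: upper face of the left hatch, middle of its width, 22 mm behind its front edge, 40 mm ahead of the hinge line. Moves with the hatch; when shut it is at mill x +24, y +60.5, z 105 mm.
- hatch_right_press (a point): The same on the right hatch; when shut it is at mill x +24, y -60.5, z 105 mm. Mind the furniture: a wall cabinet overhangs the worktop from world x = 0.63 m (door handles from 0.59 m), 0.47 m up, and a tall unit stands to the right of world y = -0.44 m from x = 0.42 m on.
- cap_left: Burr cap on the left head: black ribbed round knob, 52 mm diameter, 26 mm high, metal disc on top, 60 to 130 g. Origin: on its axis at the knob's underside, 120 mm above the worktop when screwed home; z up. Below the knob a 27 mm plug with three thread pins (out to 20 mm from the axis) reaches 26 mm down into the head. Starts screwed home at the mill's yaw.
- knob_left (a point): Centre of the left cap's knob, 13 mm above the cap's origin: where to grip. Quick thread of unknown hand: the wrong way it stops dead within about 0.1 rad; the right way it turns against light friction (under 0.2 N m), a spring raising it about 3 mm; turned by 1.0 to 1.45 rad it is free to lift; at about 1.5 rad it meets another stop.
- cap_right: The same burr cap on the right head, with the opposite thread hand. To be left screwed on.
- rim_left (a point): Centre of the left head's rim, 119 mm above the worktop, at mill x -40, y +75 mm. The head is an upright round collar, 50 mm outside diameter, open at the top, on the front deck.
- rim_right (a point): The same of the right head, at mill x -40, y -75 mm.
- brush: Pastry brush with a wooden handle lying left of the mill, 212 x 35 x 13 mm, origin at the centre of its underside. Bystander.
- pot: Plain white ramekin left of the mill, 91 mm diameter, 47 mm high, origin at the centre of its underside. Bystander.
- spice_jar: Spice jar with a red cap left of the mill, 45 mm diameter, 106 mm high, origin at the centre of its underside. Bystander.
Not all that is in view belongs to the job. What is shaped like the cap_right but turquoise is not meant. Leave any purple look-alike of the cap_left alone.

How it is judged:
On the way, in this order (a step that is already met when the one before it is completed fails the run):
1. both filling hatches are pressed shut, the left cap still screwed on (value of joint each of hatch_left, hatch_right below 0.05 rad and height (world z) of cap_left below 0.124 m), for 0.3 s.
2. the left cap is unscrewed and drawn out of its head in the gripper (z of cap_left in the frame of rim_left above 0.03 m and contact force between the fingers and cap_left above 1 N), for 0.2 s.
At the end, for the whole second after the job is handed in: Both hatches held shut by their catches (under 0.05 rad); the left cap in the gripper, at rest, upright within 0.3 rad, its underside more than 50 mm above the rim and within 60 mm sideways of the head's axis, touching nothing but the fingers; the right cap still screwed on (value of joint each of hatch_left, hatch_right below 0.05 rad and z of cap_left in the frame of rim_left above 0.05 m and horizontal distance between cap_left and rim_left below 0.06 m and angle between cap_left's own z axis and vertical below 0.3 rad and linear speed of cap_left below 0.05 m/s and contact force between the fingers and cap_left above 1 N and contact force between mill and cap_left below 0.1 N and z of cap_right in the frame of mill below 0.123 m and distance of cap_right from where it was at the start of the episode below 0.005 m); the arm keeps its last pose, push and grip.
It fails at once if a bystander (brush, pot or spice jar) is pushed more than 3 cm or knocked over (distance of any of brush, pot, spice_jar from where it was at the start of the episode above 0.03 m or angle between spice_jar's own z axis and vertical above 0.5 rad).
It fails at once if the right cap comes unscrewed (z of cap_right in the frame of mill above 0.128 m).
It also fails if it takes over 67 s, if anything falls off the work surface, if the arm or the gripper's body presses on something with over 40 N, if the wrist force passes 120 N, or if a joint passes its speed limit or range.

## Working session

There is one attempt and no reset: what is moved stays moved. The work goes in short steps, Python scripts to look and compute and a tool call to move; the robot and the scene stay as the last step left them, time stands still between calls to the robot, and variables do not carry over. Pictures are saved under pics/ and viewed, at most 10 in all, crops included, and the job is handed in when it is done.

Besides the shell and the picture viewer there is one more tool, called after "Emit:" by a JSON object that holds its "api" and its "payload". move_arm: Moves the arm, as the interface text tells. Its arguments: {"type":"object","properties":{"moves":{"type":"string"},"force":{"type":"number"}},"required":["moves"]}

```bash
mkdir -p pics; ls; python3 - <<'E'
from station import *
import cv2
for n in("scene","top"):
    cv2.imwrite(f"pics/{n}0.png",read_camera(n))
    c=calibration(n);print(c)
s=read_state();print(s)
E
```

```text
pics
{'intrinsics': array([[412.14047292,   0.        , 284.39611724],
       [  0.        , 412.14047292, 205.71984616],
       [  0.        ,   0.        ,   1.        ]]), 'world_to_cam': array([[-0.99475078, -0.10178207, -0.01055006,  0.56506458],
       [ 0.0850139 , -0.87942036,  0.4683935 , -0.05658236],
       [-0.056952  ,  0.4650379 ,  0.88345697, -1.06573627],
       [ 0.        ,  0.        ,  0.        ,  1.        ]])}
{'intrinsics': array([[388.65289974,   0.        , 282.57995238],
       [  0.        , 388.65289974, 211.72909186],
       [  0.        ,   0.        ,   1.        ]]), 'world_to_cam': array([[ 0.01349544, -0.99970183,  0.02035014,  0.00753783],
       [ 0.99596411,  0.01524546,  0.08844815, -0.55191173],
       [-0.08873203,  0.01907436,  0.99587288, -0.978703  ],
       [ 0.        ,  0.        ,  0.        ,  1.        ]])}
{'time': 0.1, 'joint_pos': array([ 1.06381226,  0.4117965 , -0.0127343 ,  1.59693826,  0.00561555,
        1.13432524, -0.08219278]), 'dq': array([ 0.0017407 , -0.00027414, -0.00057878, -0.0006985 ,  0.00071393,
       -0.00172912, -0.00064054]), 'joint_torque': array([ 3.38966805e-03, -6.01822758e+01,  6.84513487e-01, -3.00090909e+01,
        1.40103669e-02,  6.37108154e-03, -5.52435290e-05]), 'tcp_pos': array([ 0.26531966, -0.56542261,  0.24456068]), 'eef_rot': array([-6.85114531e-04,  9.76023347e-01,  2.17664681e-01, -2.07281836e-04]), 'contact_force': array([1.69846394, 1.02996135, 0.05862242]), 'torque': array([-0.01006091,  0.02842628,  0.03733862]), 'gripper_force': 0.0, 'gripper_width': 0.08520728153250416}
```

View pics/scene0.png

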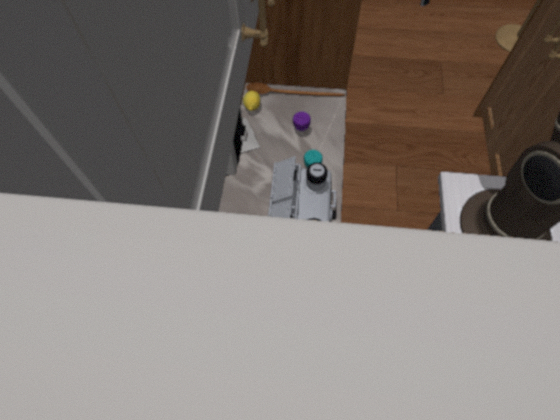

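View pics/top0.png

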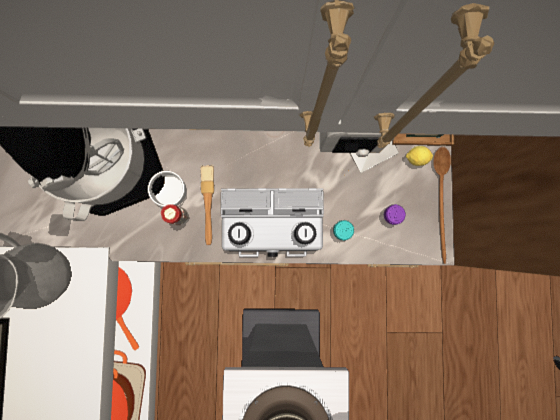

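The scene view is mostly blocked. It shows the right part of the mill near (310,185), with a turquoise cap at (313,158) and a purple one at (302,120). The top view shows the mill at about x 221–323, y 188–252. Candidates for the left cap are the black knobs at (240,233) on the left and (305,233) on the right, the turquoise one at (344,230) and the purple one at (395,214). I choose (240,233) and will check it in a crop.

```bash
python3 - <<'E'
import cv2
a=cv2.imread("pics/top0.png")[175:265,210:335]
cv2.imwrite("pics/crop0.png",cv2.resize(a,None,fx=6.4,fy=6.4,interpolation=cv2.INTER_CUBIC))
E
cat > h.py <<'E'
from station import *
import numpy as np
def ray(n,u,v,z):
    c=calibration(n);K=c["intrinsics"];T=c["world_to_cam"];R=T[:3,:3]
    d=np.linalg.inv(K)@[u,v,1];d=R.T@(d*[1,-1,-1]);o=-R.T@T[:3,3]
    return o+d*(z-o[2])/d[2]
def proj(n,p):
    c=calibration(n);T=c["world_to_cam"];q=(T[:3,:3]@p+T[:3,3])*[1,-1,-1];q=c["intrinsics"]@q
    return q[:2]/q[2]
E
```

```text
(no output)
```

View pics/crop0.png

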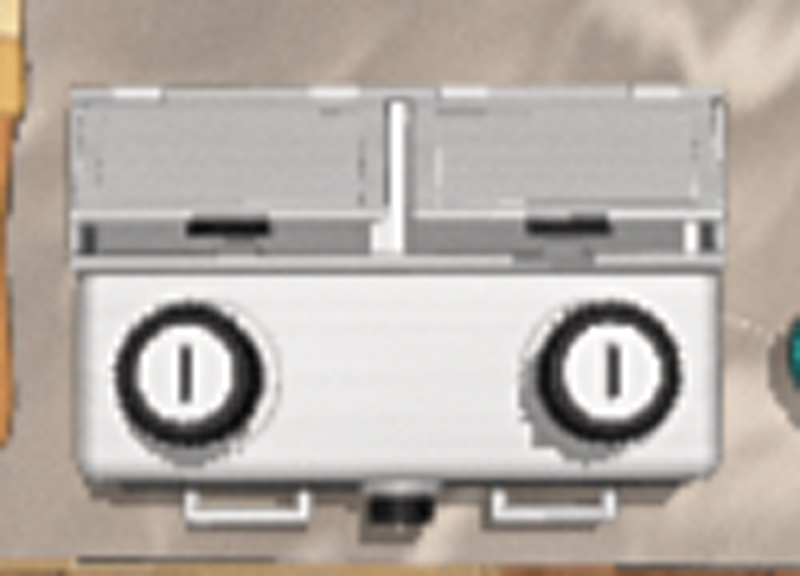

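The crop shows both black caps, with metal disc centres at crop (186,372) and (613,369). The hatch front edges are at about row 215 in the crop, and the drawers and dial are at the bottom. So the left cap is at full-image (239,233).

```bash
python3 - <<'E'
from h import *
f=lambda u,v:(210+(u+.5)/6.4-.5,175+(v+.5)/6.4-.5)
L=ray("top",*f(186,372),.146);R=ray("top",*f(613,369),.146)
d=L-R;yaw=np.arctan2(-d[0],d[1]);print(L,R,np.linalg.norm(d),yaw)
c,s=np.cos(yaw),np.sin(yaw);M=np.array([[c,-s,0],[s,c,0],[0,0,1]])
o=(L+R)/2;o[2]=0;o=o-M@[-.040,0,0];print("mill",o)
# check hopper back corners
for p in([.068,.120,.1],[.068,-.120,.1],[-.079,.123,.085],[-.079,-.123,.085]):
    u=proj("top",o+M@p);print(p,(u-[210,175])*6.4)
for k,p in dict(hl=[.024,.0605,.105],hr=[.024,-.0605,.105],cl=[-.04,.075,.133]).items(): print(k,o+M@p)
for t in(.45,.6,.72):
  for y in(.0605,-.0605):
    print(t,(proj("top",o+M@[.064-.062*np.cos(t),y,.102+.062*np.sin(t)])-[210,175])*6.4)
E
```

```text
[0.49200768 0.11607848 0.146     ] [ 0.49520151 -0.03427307  0.146     ] 0.15038547079011141 0.021239235225381136
mill [0.53359558 0.04175221 0.        ]
[0.068, 0.12, 0.1] [75.10151418 85.05954359]
[0.068, -0.12, 0.1] [716.07439562  82.09049027]
[-0.079, 0.123, 0.085] [ 70.10461369 480.13304467]
[-0.079, -0.123, 0.085] [725.71187589 474.92102926]
hl [0.55630529 0.10274826 0.105     ]
hr [ 0.55887504 -0.01822444  0.105     ]
cl [0.49201177 0.11588579 0.133     ]
0.45 [228.82301555 236.8524367 ]
0.45 [564.26644814 234.86841786]
0.6 [227.16565439 221.89405499]
0.6 [565.47269315 219.93568349]
0.72 [225.93914106 207.56141013]
0.72 [566.33018062 205.63202233]
```

Emit:
{"api": "move_arm", "payload": {"moves": "0.2 0.7 0.1 0 0 -0.044 0;0.3 0.9 0.1 0 0 -0.044 0;0.4 0.9 0.1 0 0 -0.044 0;0.4 0.9 0.1 0 0 -0.044 0;0.4 0.9 0.1 0 0 -0.044 0;0.4 0.9 0.1 0 0 -0.044 0;0.4 0.9 0.1 0 0 -0.044 0;0.4 0.9 0 0 0 -0.044 0;0.4 0.9 0 0 0 -0.044 0;0.4 0.9 0 0 0 -0.044 0"}}

```text
time: 1.1
tcp_pos: [0.4508, -0.1239, 0.2804]
eef_rot: [0.0, 1.0, -0.002, 0.0]
contact_force: [0.9, -0.3, 0.4]
gripper_width: -0.0002
gripper_force: 0.0
```

Emit:
{"api": "move_arm", "payload": {"moves": "0.2 0.2 0 0 -0.03 0 0;0.2 0.3 0 0 -0.03 0 0;0.2 0.3 -0.1 0 -0.03 0 0;0.2 0.3 -0.2 0 -0.03 0 0;0.2 0.3 -0.2 0 -0.03 0 0;0.2 0.3 -0.3 0 -0.03 0 0;0.3 0.2 -0.3 0 -0.03 0 0;0.3 0.2 -0.3 0 -0.03 0 0;0.3 0 -0.3 0 0 0 0;0 0 -0.2 0 0 0 0"}}

```text
time: 2.1
tcp_pos: [0.5562, -0.0203, 0.1841]
eef_rot: [-0.0, 0.993, -0.0, 0.119]
contact_force: [0.3, 0.7, -0.1]
gripper_width: -0.0002
gripper_force: 0.0
```

```bash
python3 - <<'E'
from h import *
import cv2
s=read_state();print(s["tcp_pos"],s["eef_rot"],s["contact_force"],s["joint_pos"])
a=read_camera("top")[150:270,200:360]
cv2.imwrite("pics/crop1.png",cv2.resize(a,None,fx=5,fy=5,interpolation=cv2.INTER_CUBIC))
E
```

```text
[ 0.55616251 -0.02033954  0.18405247] [-3.38197118e-04  9.92848372e-01 -2.32612578e-04  1.19381495e-01] [ 0.27398322  0.70869145 -0.11810925] [ 0.23609633  0.26529306 -0.34519849  2.00894458  0.18040786  0.65053464
 -1.78954652]
```

View pics/crop1.png

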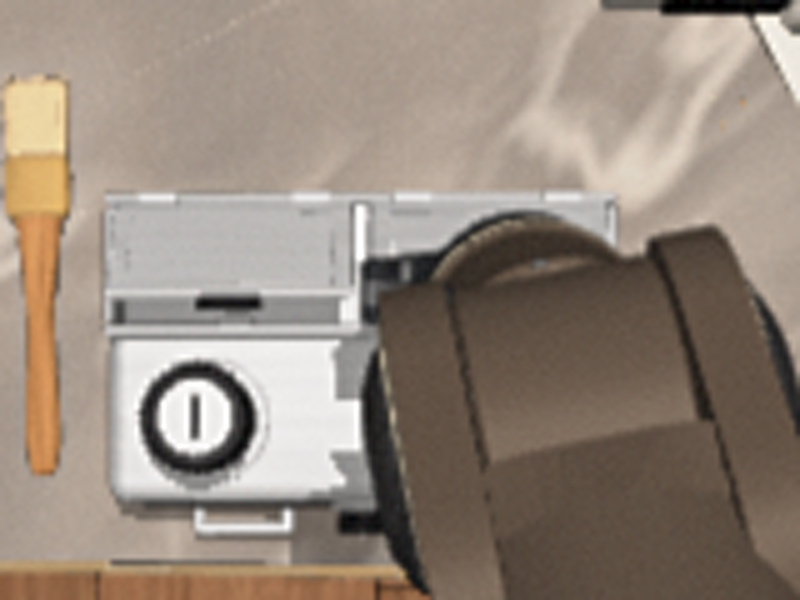

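The gripper is over the right hatch and the left hatch is unobstructed. Pressing down.

Emit:
{"api": "move_arm", "payload": {"moves": "0 0 -0.2 0 0 0 0;0 0 -0.2 0 0 0 0;0 0 -0.2 0 0 0 0;0 0 -0.15 0 0 0 0;0 0 -0.15 0 0 0 0;0 0 -0.1 0 0 0 0;0 0 -0.1 0 0 0 0;0 0 -0.08 0 0 0 0;0 0 -0.08 0 0 0 0;0 0 0 0 0 0 0"}}

```text
time: 3.15
tcp_pos: [0.5554, -0.0208, 0.122]
eef_rot: [-0.0, 0.993, -0.001, 0.12]
contact_force: [-0.4, 0.2, 0.3]
gripper_width: -0.0004
gripper_force: 0.0
```

Emit:
{"api": "move_arm", "payload": {"moves": "0 0 -0.03 0 0 0 0;0 0 -0.03 0 0 0 0;0 0 -0.03 0 0 0 0;0 0 0 0 0 0 0;0 0 0 0 0 0 0;0 0 0 0 0 0 0;0 0 0 0 0 0 0;0 0 0 0 0 0 0;0 0 0 0 0 0 0;0 0 0 0 0 0 0"}}

```text
time: 4.15
tcp_pos: [0.5558, -0.0208, 0.1187]
eef_rot: [0.0, 0.993, -0.001, 0.12]
contact_force: [-5.0, -0.2, 11.4]
gripper_width: -0.0004
gripper_force: 5.3
```

Emit:
{"api": "move_arm", "payload": {"moves": "0 0 -0.02 0 0 0 0;0 0 -0.02 0 0 0 0;0 0 0 0 0 0 0;0 0 0 0 0 0 0;0 0 0 0 0 0 0;0 0 0 0 0 0 0;0 0 0 0 0 0 0;0 0 0 0 0 0 0;0 0 0 0 0 0 0;0 0 0 0 0 0 0"}}

```text
time: 5.15
tcp_pos: [0.5558, -0.0208, 0.118]
eef_rot: [0.0, 0.993, -0.001, 0.121]
contact_force: [-12.1, 0.2, 25.5]
gripper_width: 0.0002
gripper_force: 12.9
```

Emit:
{"api": "move_arm", "payload": {"moves": "0 0 0.3 0 0 0 0;0 0 0.3 0 0 0 0;0 0 0.3 0 0 0 0;0 0.2 0.3 0 0 0 0;0 0.3 0.2 0 0 0 0;0 0.4 0 0 0 0 0;-0.05 0.5 0 0 0 0 0;0 0.5 0 0 0 0 0;0 0.4 0 0 0 0 0;0 0.1 0 0 0 0 0"}}

```text
time: 6.15
tcp_pos: [0.5526, 0.1028, 0.1858]
eef_rot: [-0.001, 0.993, 0.002, 0.12]
contact_force: [-0.3, 0.4, -0.3]
gripper_width: -0.0
gripper_force: 0.0
```

```bash
python3 - <<'E'
from h import *
import cv2
s=read_state();print(s["tcp_pos"],s["contact_force"],s["joint_pos"])
a=read_camera("top")[150:270,200:360]
cv2.imwrite("pics/crop2.png",cv2.resize(a,None,fx=5,fy=5,interpolation=cv2.INTER_CUBIC))
E
```

```text
[0.55264597 0.10279738 0.18580513] [-0.34933733  0.36142538 -0.30811353] [-0.00526697  0.27589218 -0.36305368  1.99163021  0.28066883  0.68145729
 -2.11241647]
```

View pics/crop2.png

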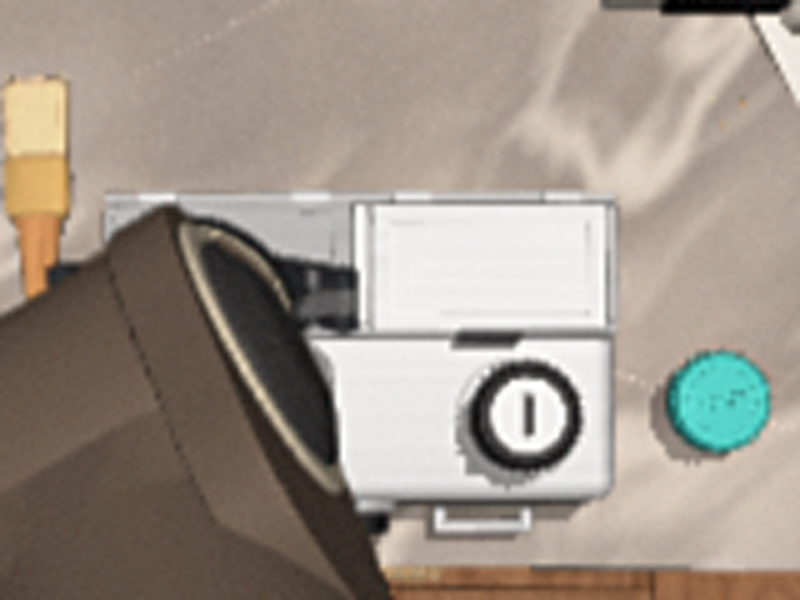

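The right hatch is shut and holding: it lies flat, and its front edge is at about crop row 330. Now the left one.

Emit:
{"api": "move_arm", "payload": {"moves": "0.02 0 -0.2 0 0 0 0;0.04 0 -0.2 0 0 0 0;0 0 -0.2 0 0 0 0;0 0 -0.2 0 0 0 0;0 0 -0.2 0 0 0 0;0 0 -0.14 0 0 0 0;0 0 -0.08 0 0 0 0;0 0 -0.08 0 0 0 0;0 0 -0.06 0 0 0 0;0 0 0 0 0 0 0"}}

```text
time: 7.2
tcp_pos: [0.5562, 0.0992, 0.1186]
eef_rot: [0.0, 0.993, -0.001, 0.12]
contact_force: [-5.9, -1.8, 12.8]
gripper_width: 0.0
gripper_force: 6.4
```

Emit:
{"api": "move_arm", "payload": {"moves": "0 0 -0.02 0 0 0 0;0 0 -0.01 0 0 0 0;0 0 0 0 0 0 0;0 0 0 0 0 0 0;0 0 0 0 0 0 0;0 0 0 0 0 0 0;0 0 0 0 0 0 0;0 0 0 0 0 0 0;0 0 0 0 0 0 0;0 0 0 0 0 0 0"}}

```text
time: 8.2
tcp_pos: [0.5562, 0.0993, 0.1182]
eef_rot: [0.0, 0.993, -0.001, 0.121]
contact_force: [-11.4, -1.2, 22.9]
gripper_width: -0.0002
gripper_force: 11.4
```

Emit:
{"api": "move_arm", "payload": {"moves": "0 0 0.3 0 0 0 0;0 0 0.3 0 0 0 0;0 0 0.3 0 0.12 0 30;0 0 0.4 0 0.12 0 85;-0.2 0.05 0.3 0 0 0.14 85;-0.2 0.05 0.3 0 0 0.14 85;-0.2 0.05 0 0 0 0.14 85;-0.2 0.05 0 0 0 0.14 85;-0.2 0.05 0 0 0 0.14 85;-0.2 0.05 0 0 0 0.14 85"}}

```text
time: 9.2
tcp_pos: [0.4957, 0.1143, 0.2112]
eef_rot: [0.0, 0.912, 0.41, 0.0]
contact_force: [0.2, -0.4, 0.2]
gripper_width: 0.0848
gripper_force: 0.0
```

Emit:
{"api": "move_arm", "payload": {"moves": "-0.08 0.04 0 0 0 0.14 85;0 0 0 0 0 0.14 85;0 0 0 0 0 0.14 85;0 0 0 0 0 0.14 85;0 0 0 0 0 0.14 85;0 0 0 0 0 0 85;0 0 0 0 0 0 85;0 0 0 0 0 0 85;0 0 0 0 0 0 85;0 0 0 0 0 0 85"}}

```text
time: 10.2
tcp_pos: [0.492, 0.1163, 0.2113]
eef_rot: [0.0, 0.719, 0.695, 0.0]
contact_force: [0.1, 0.3, -0.5]
gripper_width: 0.0848
gripper_force: 0.0
```

```bash
python3 - <<'E'
from h import *
import cv2
from scipy.spatial.transform import Rotation as Ro
s=read_state();print(s["tcp_pos"],s["contact_force"],s["joint_pos"]);print(Ro.from_quat(s["eef_rot"],scalar_first=True).as_matrix().round(3))
a=read_camera("top")[150:270,200:360]
cv2.imwrite("pics/crop3.png",cv2.resize(a,None,fx=5,fy=5,interpolation=cv2.INTER_CUBIC))
E
```

```text
[0.4920262  0.11626542 0.21133355] [ 0.08222369  0.31616265 -0.4715184 ] [ 0.27230632  0.33134043 -0.73258614  1.88599329  0.25830241  1.02025892
 -0.60285837]
[[ 0.033  0.999  0.   ]
 [ 0.999 -0.033 -0.   ]
 [-0.     0.    -1.   ]]
```

View pics/crop3.png

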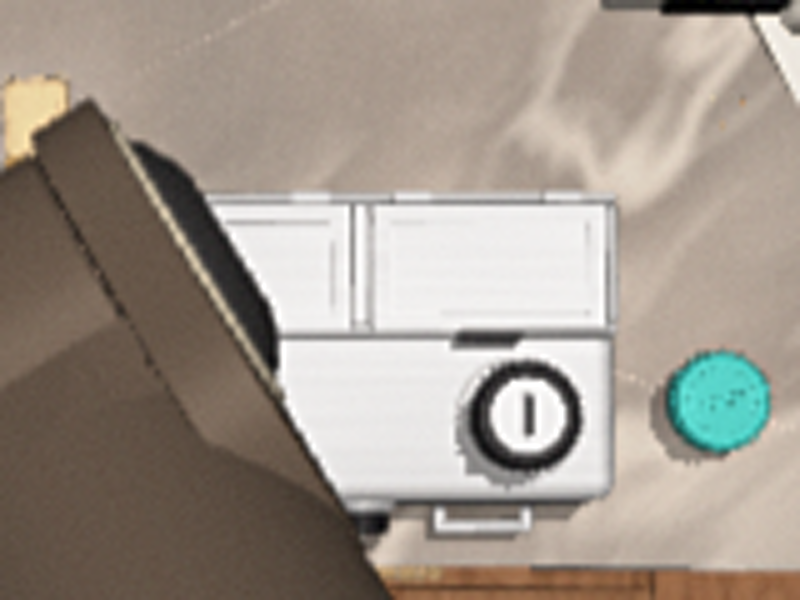

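Both hatches are flat. Descending onto the left cap.

Emit:
{"api": "move_arm", "payload": {"moves": "0 0 -0.2 0 0 0 85;0 0 -0.2 0 0 0 85;0 0 -0.2 0 0 0 85;0 0 -0.2 0 0 0 85;0 0 -0.2 0 0 0 85;0 0 -0.2 0 0 0 85;0 0 -0.2 0 0 0 85;0 0 -0.15 0 0 0 85;0 0 -0.1 0 0 0 85;0 0 0 0 0 0 85"}}

```text
time: 11.25
tcp_pos: [0.4917, 0.1161, 0.1281]
eef_rot: [-0.0, 0.718, 0.696, -0.0]
contact_force: [-0.3, -0.3, 0.5]
gripper_width: 0.0849
gripper_force: 0.0
```

Emit:
{"api": "move_arm", "payload": {"moves": "0 0 0 0 0 0 60;0 0 0 0 0 0 56;0 0 0 0 0 0 52;0 0 0 0 0 0 48;0 0 0 0 0 0 45;0 0 0 0 0 0 45;0 0 0 0 0 0 45;0 0 0 0 0 0 45;0 0 0 0 0 0 45;0 0 0 0 0 0 45", "force": 40}}

```text
time: 12.25
tcp_pos: [0.4921, 0.1163, 0.1289]
eef_rot: [0.0, 0.718, 0.696, 0.0]
contact_force: [-1.4, 0.4, 5.0]
gripper_width: 0.0511
gripper_force: 40.8
```

Emit:
{"api": "move_arm", "payload": {"moves": "0 0 0 0 0 0.03 45;0 0 0 0 0 0.03 45;0 0 0 0 0 0.03 45;0 0 0 0 0 0.03 45;0 0 0 0 0 0.03 45;0 0 0 0 0 0.03 45;0 0 0 0 0 0 45;0 0 0 0 0 0 45;0 0 0 0 0 0 45;0 0 0 0 0 0 45"}}

```text
time: 13.25
tcp_pos: [0.4922, 0.1162, 0.1289]
eef_rot: [0.0, 0.653, 0.757, 0.0]
contact_force: [1.0, 0.4, 4.0]
gripper_width: 0.0511
gripper_force: 40.8
```

```bash
cat > s.py <<'E'
from h import *
from scipy.spatial.transform import Rotation as Ro
s=read_state();m=Ro.from_quat(s["eef_rot"],scalar_first=True).as_matrix()
print(s["tcp_pos"],s["contact_force"],s["torque"],"q",s["joint_pos"],"yaw",np.arctan2(m[1,0],m[0,0]),s["gripper_force"])
E
python3 s.py
```

```text
[0.49215603 0.11621925 0.12885125] [1.0424795  0.36961298 4.02510766] [ 0.03433196 -0.10419539  0.01835491] q [ 0.24623545  0.44974827 -0.72335017  1.96860867  0.38820151  0.86386056
 -0.53731921] yaw 1.7185876578972963 40.8462917804718
```

It gives way counter-clockwise, with almost no torque. Continuing.

Emit:
{"api": "move_arm", "payload": {"moves": "0 0 0.005 0 0 0.06 45;0 0 0.005 0 0 0.06 45;0 0 0.005 0 0 0.06 45;0 0 0.005 0 0 0.06 45;0 0 0.005 0 0 0.06 45;0 0 0.005 0 0 0.06 45;0 0 0.005 0 0 0.06 45;0 0 0.005 0 0 0.06 45;0 0 0 0 0 0.06 45;0 0 0 0 0 0 45"}}

```text
time: 14.25
tcp_pos: [0.4918, 0.1161, 0.1306]
eef_rot: [-0.0, 0.427, 0.904, -0.0]
contact_force: [0.2, 0.1, 4.1]
gripper_width: 0.051
gripper_force: 40.9
```

```bash
python3 s.py
```

```text
[0.49183681 0.11613413 0.13062636] [0.24675014 0.09709818 4.08662723] [ 0.00422559  0.03493326 -0.00876149] q [ 0.33987056  0.4885317  -0.85335115  1.96202587  0.46807858  0.89986062
 -0.06743386] yaw 2.259544554640438 40.900633335113525
```

Emit:
{"api": "move_arm", "payload": {"moves": "0 0 0.005 0 0 0.08 45;0 0 0.005 0 0 0.08 45;0 0 0.005 0 0 0.08 45;0 0 0 0 0 0.08 45;0 0 0 0 0 0.08 45;0 0 0 0 0 0.08 45;0 0 0 0 0 0.08 45;0 0 0 0 0 0.07 45;0 0 0 0 0 0.07 45;0 0 0 0 0 0 45"}}

```text
time: 15.25
tcp_pos: [0.4918, 0.1162, 0.1313]
eef_rot: [-0.0, 0.092, 0.996, 0.0]
contact_force: [-0.8, 0.4, 3.7]
gripper_width: 0.0511
gripper_force: 41.0
```

```bash
python3 s.py
```

```text
[0.49182773 0.11615738 0.13132795] [-0.81064939  0.38620702  3.65271552] [-0.07529023  0.04335231  0.00663069] q [ 0.44911973  0.55804282 -1.01977137  1.95562578  0.58359902  0.95795974
  0.5294204 ] yaw 2.958184172210736 41.039557456970215
```

Turned about 1.42 rad, so I lift gently and watch the force.

Emit:
{"api": "move_arm", "payload": {"moves": "0 0 0.04 0 0 0 45;0 0 0.04 0 0 0 45;0 0 0.04 0 0 0 45;0 0 0.04 0 0 0 45;0 0 0 0 0 0 45;0 0 0 0 0 0 45;0 0 0 0 0 0 45;0 0 0 0 0 0 45;0 0 0 0 0 0 45;0 0 0 0 0 0 45"}}

```text
time: 16.25
tcp_pos: [0.492, 0.1162, 0.1395]
eef_rot: [-0.0, 0.091, 0.996, 0.0]
contact_force: [0.1, 0.6, -1.0]
gripper_width: 0.0511
gripper_force: 41.7
```

Emit:
{"api": "move_arm", "payload": {"moves": "0 0 0.15 0 0 0 45;0 0 0.2 0 0 0 45;0 0 0.25 0 0 0 45;0 0 0.3 0 0 0 45;0 0 0.3 0 0 0 45;0 0 0.25 0 0 0 45;0 0 0.2 0 0 0 45;0 0 0.1 0 0 0 45;0 0 0 0 0 0 45;0 0 0 0 0 0 45"}}

```text
time: 17.25
tcp_pos: [0.4918, 0.116, 0.2267]
eef_rot: [-0.0, 0.091, 0.996, -0.0]
contact_force: [0.5, -0.4, -1.6]
gripper_width: 0.0507
gripper_force: 41.8
```

```bash
python3 s.py; python3 - <<'E'
from h import *
import cv2
A=[cv2.resize(read_camera("top")[150:270,200:360],None,fx=4,fy=4),cv2.resize(read_camera("scene")[130:250,240:400],None,fx=4,fy=4)]
cv2.imwrite("pics/crop4.png",cv2.resize(cv2.hconcat(A),None,fx=.62,fy=.62))
E
```

```text
[0.49182539 0.11595699 0.22670591] [ 0.50618142 -0.35955169 -1.62970523] [-0.04378698  0.00938897 -0.01117954] q [ 0.54548773  0.44559726 -1.12433461  1.85419641  0.44526001  1.12575943
  0.64741404] yaw 2.9586292361570496 41.844558119773865
```

View pics/crop4.png

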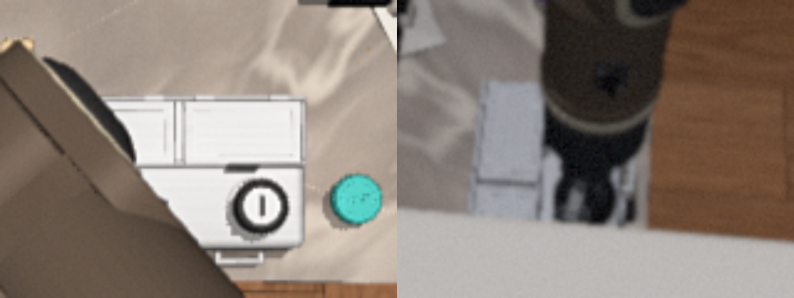

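Both hatches are flat, the right cap is unchanged at crop (262,207), and the left cap is held (width 51 mm, grip 42 N). Handing in.

```bash
python3 -c "
from station import *
print(finish_job())"
```

```text
the job is handed in; nothing more can be done
None
```

I pressed both hatches shut, unscrewed the left cap counter-clockwise (a normal thread) and handed the job in at about 17 s. The gripper holds the cap upright about 95 mm above its chamber; the right cap was not touched.

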